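Shut the steriliser and dip it

ROBOT

A 6-joint arm with a two-finger parallel gripper is mounted at the origin on a cart in front of the work surface, level with it; the furniture and walls round the work are solid. World frame = base frame: x ahead of the robot, y to its left, z up, the work surface at z = 0. Lengths are in m, angles in rad, forces in N, time in s.
With the tool pointing down it reaches from about 0.375 to 0.9 m from the base axis. Payload 3.1 kg.
Tool frame: the origin (TCP) lies at the very end of the fingers, on their centre line; the grasp point (between the pads) lies 19 mm behind it (arm.grip_depth is the distance from the TCP to the grasp point, in m); z points along the fingers, y is the line along which they close (so a half turn about z gives the same grasp; the last joint's range is limited). The gripper opens to 85 mm and grips with 20 to 120 N. Pads are 22 mm wide; open, the fingers measure 114 mm over their backs; the gripper's body (76 mm by 85 mm) begins 54 mm behind the grasp point. The pads swing forward as they close: fully open they stand 13 mm farther back than shut.
Start: joints at [0.991, 0.527, 1.433, -0, 1.181, -0.178], TCP at [0.244, 0.575, 0.231] pointing down, gripper open.
Joint ranges: [-3.08, 3.08], [-0.75, 2.2], [0.22, 2.44], [-1.43, 4.57], [0, 2.65], [-2.85, 2.85]. Speed limits (rad/s): [2.79, 2.79, 3.14, 3.14, 3.14, 3.14].

INTERFACE

Orientations are given as a unit quaternion [w, x, y, z].
In Python, from plant import arm gives the robot as it stands. The module is installed in compiled form; this text tells all that it offers.
- The arm moves only by the tool play_rows, never from a script. Its argument "steps" is one flat list of numbers, 6 for each row, row after row: the shift along the tool's x, y, z in units of 60 mm (1.0 is 60 mm), then the turn, a rotation vector about the tool's x, y, z in units of 5 degrees (1.0 is 5 degrees). A call has 1 to 20 rows; each row shifts and turns the commanded pose from where the row before left it, along the tool's axes as they then stand; what a row does not reach is not made up. A row lasts 1/8 s, in which the tool goes at most 62.5 mm and 10.7 degrees, less where a joint would pass 70% of its speed; a pose out of reach is approached as far as the arm can. A call is refused whole if a number of a shift passes 1 or a number of a turn 1, either way. A call with a gripper value outside its range is refused whole. "grip" is the opening, from 0 (shut) to 1 (fully open), set as the call begins (left out, the last holds). The fingers move at their own pace and stop on an object; "newtons" is the grip in N (left out, the last holds). Time passes only in rows, so rows that do not move let the fingers close. It gives the time, the measured TCP pose, the force, the opening and the grip force at its end, in the units of the state.
- arm.sense(): the state, without advancing time (a new reading comes with each control period).
- arm.get_image(name): name is "scene" or "top" or "wrist"; returns the picture (400x640x3 uint8, blue, green, red); there is no depth.
- arm.camera_params(name): a dict with "fovy" (degrees; the focal length in pixels is half the picture's height over the tangent of half this angle, whatever the lens; pixels are square), "cx", "cy" (the principal point, pixels), "pose" (4x4, takes a point from camera to world coordinates). Camera axes: x right, y down, z forward; pixel columns grow to the right and rows downward; lengths in m; the calibration is good to about 2 mm. The wrist camera is an equidistant fisheye: a pixel r from the principal point sees the ray r / f radians off the axis. A picture is of the moment at which its call begins: read the wrist's pose just before it. camera_params takes no time and is no camera call; for the wrist camera it gives the pose at the moment of the call.
- arm.sign_off(): hands the job in; it is judged then, once.
The state is a dict: "clock": time; "joints": joint angles; "joint_vel": joint speeds; "tau": joint torques, N m; "tool_pos": TCP position; "eef_rot": TCP orientation; "wrist_force": force on the tool from outside, world axes, zero at the start; "moment": the same for the moment, N m; "grip_width": finger opening in m; "finger_force": force on a finger pad.
Only numpy, scipy, OpenCV 4.12 (cv2) and the standard library are available. Lean on these libraries where they do the work, as an engineer would, in place of code of your own. Each camera call takes 0.05 s, during which the arm holds its last target. There are 200 camera calls.

TASK

The bench steriliser has been loaded: shut its lid fully. Then take the dip rod from its drip stand, put it down the guide tube in the shut lid until the collar rests on the tube's mouth, without forcing it, and draw it out again. Finish holding the rod in the gripper, level and still for reading, with the whole rod at least 20 cm above the worktop; do not touch the worktop with the tip, and leave the specimen jar, the gauze pack and the slide case where they are.

Things in the scene. Friction and masses are not known exactly. Their poses are not given: they have to be found in the camera images.
- steriliser: low white bench steriliser with a steel lid, fixed to the worktop: casing 150 (x) by 224 (y) by 80 mm high, front panel with a dial facing its own -x. Origin: centre of its underside. Inside, a punched tray with the loaded instruments; the guide tube continues through a 20 mm hole in the tray
- lid (a joint): the steriliser's steel lid, 150 by 228 by 8 mm, hinged along its far (own +x) edge. 0 rad is shut, it grows as the lid rises (1.57 is upright). It starts partly open, 0.4 to 0.75. The hinge is stiff: the lid stays wherever it is left, about 2 N at the handle closes it. A wall shelf overhangs the worktop behind it (x over 0.56, from z 0.47 up): keep the wrist clear
- lid_hinge (a point): point at the middle of the lid's hinge axis, 73 mm behind the steriliser's centre and 83 mm above the worktop. The axis runs along the steriliser's y. The point turns with the lid; with the lid shut its axes are the steriliser's
- lid_handle (a point): centre of the black handle bar on the lid near its front edge: a round bar 12 mm thick, 108 mm long, parallel to the hinge, on two posts, its centre 26 mm above the lid's outer face; seen from the hinge, with the lid shut, 130 mm to the front and 33 mm up. With the lid shut the bar's centre is 116 mm above the worktop
- guide_mouth (a point): centre of the top rim of the steel guide tube on the lid's outer face, left (own +y) of the handle. Bore 12 mm, flared to a 23 mm mouth in a 29 mm rim; it stands 36 mm out from the lid. Lid shut: upright, rim 126 mm above the worktop, 28 mm in front of and 68 mm left (+y) of the steriliser's centre. The point turns with the lid; its z is the tube's axis, pointing out
- drip_stand: white plastic drip stand, fixed: a disc foot 80 mm across with an upright tube, 14 mm bore, flared mouth 30 mm across. Behind it (x over 0.56) hooks and a thin tube hang from the shelf's edge. Origin: centre of its underside
- stand_mouth (a point): centre of the drip stand's rim, 114 mm above the worktop, where the rod's collar rests
- dip_rod: the dip rod, 60 g, standing tip down in the drip stand. Origin at the tip, z points along the rod to the handle. From the tip: steel rod 8 mm thick and 100 mm long with engraved rings, steel collar 29 mm across and 6 mm thick, black round ribbed handle 16 mm thick and 64 mm long, end bead 20 mm across; 176 mm in all
- rod_tip (a point): the free lower tip of the dip rod
- rod_collar (a point): centre of the collar's underside, 100 mm from the tip
- rod_grip (a point): point on the axis in the middle of the handle, 138 mm from the tip: the place to grip. The handle is round, so it may be held from any side and at any slope in the plane between the fingers (gripped upright with the gripper leaning 45 degrees to one side, the rod comes level when the gripper leans 45 degrees to the other side)
- specimen_jar: bystander: small plastic jar with a screw lid, 66 mm across, 59 mm high, origin under its centre
- gauze_pack: bystander: flat pack of white gauze, 71 by 99 by 33 mm, origin under its centre
- slide_case: bystander: flat pale plastic case, 76 by 87 by 18 mm, origin under its centre

How it is judged:
On the way, in this order (a step that is already met when the one before it is completed fails the run):
1. the lid is fully shut (value of joint lid below 0.04 rad), for 0.2 s.
2. the dip rod is down the guide tube of the shut lid with its collar on the mouth (value of joint lid below 0.04 rad and z of rod_collar in the frame of guide_mouth below 0.004 m and z of rod_tip in the frame of guide_mouth below -0.09 m and horizontal distance between rod_collar and guide_mouth below 0.006 m and angle between the z axis of dip_rod and the z axis of guide_mouth, either way round below 0.12 rad), for 0.2 s.
3. the rod is drawn out, its tip clear above the guide tube (z of rod_tip in the frame of guide_mouth above 0.01 m and contact force between the fingers and dip_rod above 1 N), for 0.1 s.
At the end, for the whole second after the job is handed in: The gripper still holds the dip rod, level within 15 degrees, at rest, its tip and its handle at least 19 cm above the worktop, touching neither the steriliser nor the stand; the lid is still shut (within 0.06 rad) (value of joint lid below 0.06 rad and angle between dip_rod's own z axis and vertical between 1.31 and 1.83 rad and height (world z) of each of rod_tip, rod_grip above 0.19 m and contact force between the fingers and dip_rod above 1 N and contact force between dip_rod and steriliser below 0.2 N and contact force between dip_rod and drip_stand below 0.2 N and linear speed of dip_rod below 0.03 m/s and angular speed of dip_rod below 0.2 rad/s); the arm keeps its last pose, push and grip.
It fails at once if the rod's tip touches the worktop (height (world z) of rod_tip below 0.004 m).
It fails at once if the rod is forced against the steriliser with more than 40 N (contact force between dip_rod and steriliser above 40 N).
It fails at once if the specimen jar is moved by more than 20 mm (distance of specimen_jar from where it was at the start of the episode above 0.02 m).
It fails at once if the gauze pack is moved by more than 20 mm (distance of gauze_pack from where it was at the start of the episode above 0.02 m).
It fails at once if the slide case is moved by more than 20 mm (distance of slide_case from where it was at the start of the episode above 0.02 m).
It also fails if it takes over 67 s, if anything falls off the work surface, if the arm or the gripper's body presses on something with over 40 N, if the wrist force passes 120 N, or if a joint passes its speed limit or range.

## Working session

There is one attempt and no reset: what is moved stays moved. The work goes in short steps, Python scripts to look and compute and a tool call to move; the robot and the scene stay as the last step left them, time stands still between calls to the robot, and variables do not carry over. Pictures are saved under pics/ and viewed, at most 13 in all, crops included, and the job is handed in when it is done.

Besides the shell and the picture viewer there is one more tool, called after "Request:" as name(argument=value, ...) on one line, values as JSON. play_rows: Moves the arm, as the interface text tells. Its arguments: {"type":"object","properties":{"steps":{"type":"array"},"grip":{"type":"number"},"newtons":{"type":"number"}},"required":["steps"]}

```bash
mkdir -p pics; cat > h.py <<'E'
import numpy as np, cv2
from plant import arm
def cam(n):
    p=arm.camera_params(n); im=arm.get_image(n); return p,np.array(im)
def ray(p,u,v,fish=False):
    f=200/np.tan(np.radians(p['fovy'])/2); x=(u-p['cx'])/f; y=(v-p['cy'])/f
    if fish:
        r=np.hypot(x,y); d=np.array([x/r*np.sin(r),y/r*np.sin(r),np.cos(r)]) if r>0 else np.array([0,0,1.])
    else: d=np.array([x,y,1.])
    T=np.array(p['pose']); d=T[:3,:3]@d; return T[:3,3],d/np.linalg.norm(d)
def plane(p,u,v,z,fish=False):
    o,d=ray(p,u,v,fish); return o+d*(z-o[2])/d[2]
def proj(p,X):
    T=np.array(p['pose']); c=T[:3,:3].T@(np.asarray(X)-T[:3,3]); f=200/np.tan(np.radians(p['fovy'])/2)
    return np.array([p['cx']+f*c[0]/c[2],p['cy']+f*c[1]/c[2]])
def cross(r1,r2):
    (o1,d1),(o2,d2)=r1,r2; A=np.stack([d1,-d2],1); t=np.linalg.lstsq(A,o2-o1,rcond=None)[0]
    a=o1+d1*t[0]; b=o2+d2*t[1]; return (a+b)/2,np.linalg.norm(a-b)
E
python3 - <<'E'
from h import *
print(arm.sense(), arm.grip_depth)
for n in('scene','top'):
    p,im=cam(n); print(n,p); cv2.imwrite(f'pics/{n}0.png',im)
E
```

```text
{'clock': 0.0, 'joints': array([ 9.90486523e-01,  5.28457967e-01,  1.43389139e+00,  1.97288969e-05,
        1.18137952e+00, -1.78498718e-01]), 'joint_vel': array([-0.00079828, -0.00175945, -0.00085473,  0.00015788,  0.00118961,
        0.00038657]), 'tau': array([-6.72376464e-04, -4.42349946e+01, -1.78026384e+01, -3.42719541e-04,
        8.48992844e-03,  8.20009980e-07]), 'tool_pos': array([0.24400408, 0.574638  , 0.23034211]), 'eef_rot': array([-4.04067348e-04,  1.99560307e-01,  9.79884964e-01, -9.88776592e-04]), 'wrist_force': array([0.52483359, 0.80124126, 0.00537995]), 'moment': array([-0.05035572, -0.02303788,  0.00656168]), 'finger_force': 0.0, 'grip_width': 0.08519401322758728} 0.0187
scene {'fovy': 54.80931556402831, 'cx': 313.82042113608975, 'cy': 201.7665771475193, 'pose': array([[ 8.43119317e-01, -3.42638540e-01,  4.14425684e-01,
         3.26653766e-02],
       [-5.37725606e-01, -5.35807623e-01,  6.50969557e-01,
        -7.75955655e-01],
       [-9.94818285e-04, -7.71692310e-01, -6.35995274e-01,
         8.30040805e-01],
       [ 0.00000000e+00,  0.00000000e+00,  0.00000000e+00,
         1.00000000e+00]])}
top {'fovy': 46.688016166780194, 'cx': 323.3052361099423, 'cy': 198.9980274009031, 'pose': array([[ 0.0065278 , -0.99573027,  0.09207936,  0.37756308],
       [-0.9999715 , -0.00615078,  0.00437776, -0.04663489],
       [-0.00379271, -0.09210531, -0.99574205,  1.53256686],
       [ 0.        ,  0.        ,  0.        ,  1.        ]])}
```

View pics/scene0.png

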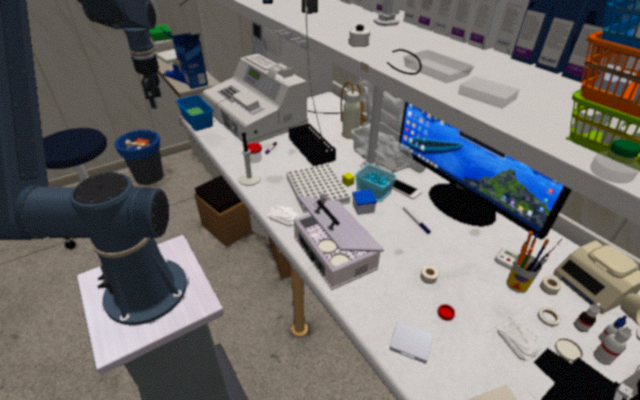

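View pics/top0.png

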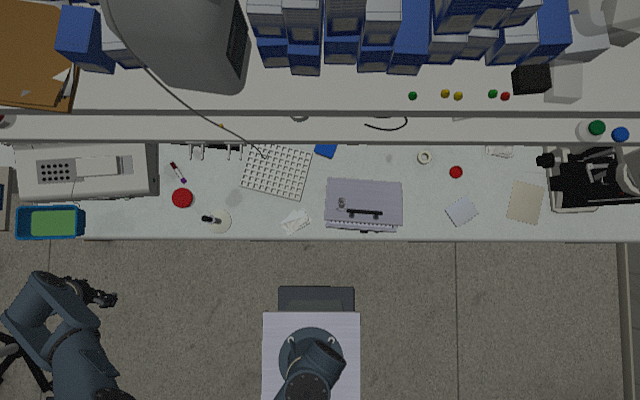

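The scene view shows the steriliser near (337,245) with its lid half open, and the stand with the rod at (248,160). The top view shows the lid at (364,203), the handle bar at (364,212) and the stand foot at (218,220). I'll zoom in on these.

```bash
python3 - <<'E'
from h import *
s=cv2.imread('pics/scene0.png');t=cv2.imread('pics/top0.png')
def c(im,u,v,w,h,k): return cv2.resize(im[v:v+h,u:u+w],None,fx=k,fy=k,interpolation=cv2.INTER_CUBIC)
A=c(s,285,185,100,100,4);B=c(s,225,120,50,75,4);B=cv2.copyMakeBorder(B,0,100,0,0,0)
C=c(t,318,170,90,70,4)[:, :];D=c(t,190,195,50,50,4)
W=np.zeros((600,800,3),np.uint8);W[:400,:400]=A;W[:300,400:600]=B[:300];W[300:580,400:760]=C;W[:200,600:800]=D
cv2.imwrite('pics/z.png',W)
p=dict(scene=arm.camera_params('scene'),top=arm.camera_params('top'))
E
```

```text
(no output)
```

View pics/z.png

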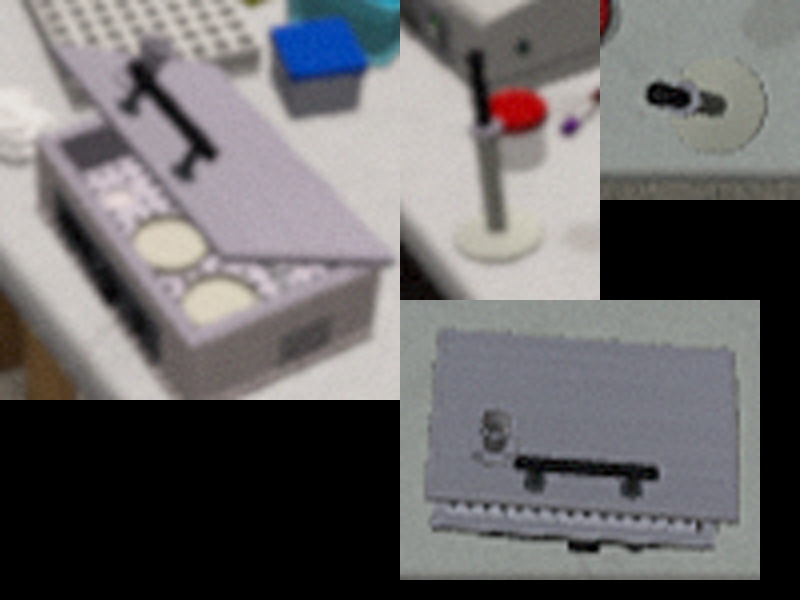

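The zoom shows the rod bead at scene (243.8,134.5) and top (204.3,218.8). The collar is at scene (246.8,151.8) and top (212.5,219.3). The handle bar ends are at scene (319.3,202) and (338,223.3), and top (347.5,210.8) and (382,213.3).

```bash
python3 - <<'E'
from h import *
S=arm.camera_params('scene');T=arm.camera_params('top')
def X(n,a,b):
    q,e=cross(ray(S,*a),ray(T,*b)); print(n,q.round(4),'gap',round(e,4)); return q
h1=X('hL',(319.3,202),(347.5,210.75));h2=X('hR',(338,223.3),(382,213.25))
print('len',np.linalg.norm(h1-h2),'yaw',np.arctan2(*(-(h1-h2)[:2]*[1,-1])))
X('bead',(243.75,134.5),(204.25,218.75));X('collar',(246.75,151.75),(212.5,219.25));X('foot',(249.5,179.5),(220.75,221))
print('foot top plane',plane(T,220.75,221,.006),plane(S,249.5,179.5,.006))
# casing front bottom / lid back edge corners
for n,u,v,z in[('lidbackL',327.25,177.5,.087),('lidbackR',402.5,182.5,.087),('caseFL',325.5,228,.08),('caseFR',396.5,231.5,.08)]: print(n,plane(T,u,v,z).round(4))
for n,u,v,z in[('caseFL',295,219.5,.08),('caseFR',334.5,271,.08),('caseBRt',380,251,.085)]: print(n,'sc',plane(S,u,v,z).round(4))
for n,(u,v) in dict(jar=(182,198),gauze=(296,221),slide=(462,210)).items(): print(n,plane(T,u,v,.03).round(3))
E
```

```text
hL [ 0.4704 -0.1127  0.1742] gap 0.0032
hR [ 0.4621 -0.2127  0.1789] gap 0.0005
len 0.10041070833863135 yaw -0.08190780471066825
bead [0.4433 0.3045 0.1872] gap 0.0024
collar [0.4439 0.2962 0.1243] gap 0.0002
foot [0.4427 0.298  0.0066] gap 0.0024
foot top plane [0.44380225 0.29767642 0.006     ] [0.44187285 0.29931455 0.006     ]
lidbackL [ 0.5792 -0.0522  0.087 ]
lidbackR [ 0.5648 -0.2887  0.087 ]
caseFL [ 0.4208 -0.0477  0.08  ]
caseFR [ 0.4113 -0.2697  0.08  ]
caseFL sc [ 0.4321 -0.047   0.08  ]
caseFR sc [ 0.4182 -0.2666  0.08  ]
caseBRt sc [ 0.5553 -0.2787  0.085 ]
jar [0.517 0.421 0.03 ]
gauze [0.444 0.048 0.03 ]
slide [ 0.483 -0.49   0.03 ]
```

Measured handle centre is about (0.466, -0.163, 0.176), which puts the lid at about 0.52 rad and the steriliser's yaw near -0.065. The rod stands at about (0.4435, 0.298), with its collar at 0.12. These agree with the given heights and sizes. First move: turn the tool so its y lies along world x, shut the fingers and go above the lid handle.

Request:
play_rows(steps=[0,0,0,0,0,1,0,0,0,0,0,1,0,0,0,0,0,1,0,0,0,0,0,1,0,0,0,0,0,1,0,0,0,0,0,1,0,0,0,0,0,1,0,0,0,0,0,1,0,0,0,0,0,1,0,0,0,0,0,1,0,0,0,0,0,1,0,0,0,0,0,1,0,0,0,0,0,1,0,0,0,0,0,0.4,-0.5,0.14,-0.1,0,0,0,-0.95,0.28,-0.1,0,0,0,-0.95,0.28,-0.1,0,0,0,-0.95,0.28,0,0,0,0,-0.95,0.28,0,0,0,0,-0.95,0.28,0,0,0,0], grip=0, newtons=40)

```text
clock: 2.6
tool_pos: [0.337, 0.2585, 0.2495]
eef_rot: [0.0, 0.707, 0.707, 0.0]
wrist_force: [1.0, -0.5, 0.3]
grip_width: -0.0003
finger_force: 0.0
```

Request:
play_rows(steps=[-0.9,0.27,0,0,0,0,-0.9,0.27,0,0,0,0,-0.9,0.27,0,0,0,0,-0.9,0.27,0,0,0,0,-0.9,0.27,0,0,0,0,-0.9,0.27,0,0,0,0,-0.9,0.27,0.1,0,0,0,-0.6,0.26,0.2,0,0,0,-0.1,0,0.2,0,0,0,0,0,0,0,0,0])

```text
clock: 3.85
tool_pos: [0.464, -0.1589, 0.218]
eef_rot: [-0.002, 0.707, 0.707, -0.0]
wrist_force: [-0.9, 0.8, 0.0]
grip_width: 0.0001
finger_force: 0.0
```

```bash
python3 - <<'E'
from h import *
print(arm.sense()['tool_pos'])
p,im=cam('wrist'); np.savez('w1.npz',**p); cv2.imwrite('pics/w1.png',im)
E
```

```text
[ 0.46398847 -0.15891888  0.21802455]
```

View pics/w1.png

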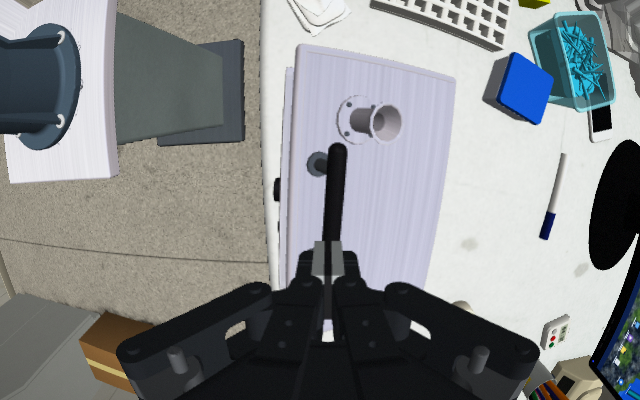

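The wrist view shows the shut fingers right over the bar (columns about 328–340). The guide tube mouth is at (385,123). Pressing down along the lid's arc.

Request:
play_rows(steps=[0,0,0.3,0,0,0,0,0,0.25,0,0,0,0,-0.09,0.1,0,0,0,0,-0.09,0.1,0,0,0,0,-0.06,0.1,0,0,0,0,-0.06,0.1,0,0,0,0,-0.06,0.1,0,0,0,0,-0.06,0.1,0,0,0,0,-0.04,0.1,0,0,0,0,-0.04,0.1,0,0,0,0,-0.04,0.1,0,0,0,0,-0.04,0.1,0,0,0])

```text
clock: 5.4
tool_pos: [0.4271, -0.1574, 0.1255]
eef_rot: [-0.004, 0.707, 0.707, -0.001]
wrist_force: [-4.9, 3.0, 2.7]
grip_width: 0.0001
finger_force: 2.7
```

Request:
play_rows(steps=[0,0,0.05,0,0,0,0,0,0.05,0,0,0,0,0,0.04,0,0,0,0,0,0,0,0,0])

```text
clock: 5.9
tool_pos: [0.4258, -0.1572, 0.1189]
eef_rot: [-0.005, 0.707, 0.707, -0.002]
wrist_force: [-11.5, 4.4, 21.8]
grip_width: -0.0003
finger_force: 11.5
```

Request:
play_rows(steps=[0,0,-0.2,0,0,0,0,0,-0.8,0,0,0,0,0.2,-0.9,0,0,0,0,0.2,-0.6,0,0,0,0,0,0,0,0,0,0,0,0,0,0,0], grip=1)

```text
clock: 6.65
tool_pos: [0.4541, -0.1597, 0.2673]
eef_rot: [-0.0, 0.707, 0.707, -0.0]
wrist_force: [-0.0, 0.6, -0.5]
grip_width: 0.0854
finger_force: 0.0
```

```bash
python3 - <<'E'
from h import *
print(arm.sense()['tool_pos'])
p,im=cam('wrist'); np.savez('w2.npz',**p); cv2.imwrite('pics/w2.png',im)
q,t=cam('top'); q2,s=cam('scene'); cv2.imwrite('pics/top2.png',t);cv2.imwrite('pics/scene2.png',s)
def c(im,u,v,w,h,k): return cv2.resize(im[v:v+h,u:u+w],None,fx=k,fy=k,interpolation=cv2.INTER_CUBIC)
W=np.zeros((600,800,3),np.uint8);W[:400,:640]=im;W[400:600,:250]=c(t,315,175,100,80,2.5);W[400:600,260:510]=c(s,285,190,100,80,2.5)
W[400:600,520:780]=cv2.resize(im[60:160,300:430],None,fx=2,fy=2)
cv2.imwrite('pics/z2.png',W)
E
```

```text
[ 0.45412947 -0.1596898   0.2672769 ]
```

View pics/z2.png

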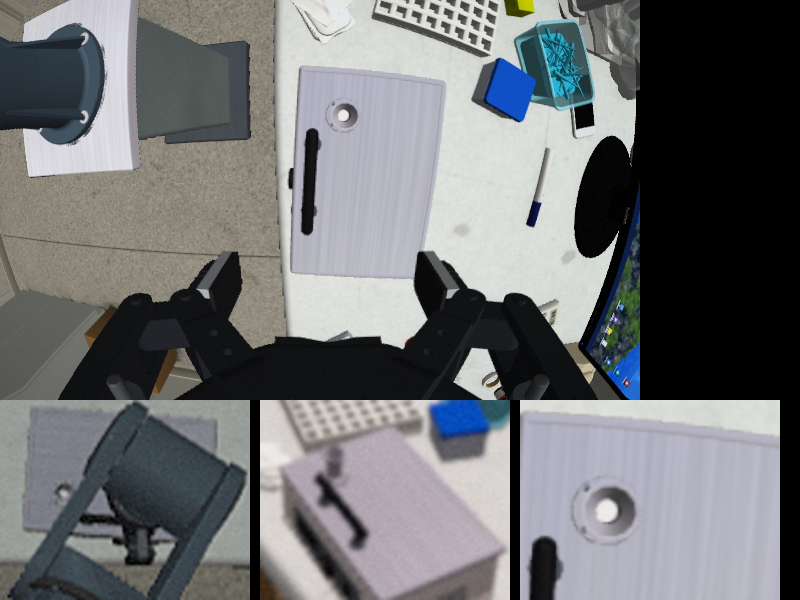

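The lid is shut: flat in the scene crop, with the full outline visible in the wrist view. The guide mouth is near (342,115) in the wrist view.

```bash
cat >> h.py <<'E'
def circ(im,u,v,w,r0,r1):
    c=cv2.resize(cv2.cvtColor(im[v-w:v+w,u-w:u+w],cv2.COLOR_BGR2GRAY),None,fx=4,fy=4,interpolation=cv2.INTER_CUBIC)
    c=cv2.GaussianBlur(c,(0,0),3)
    H=cv2.HoughCircles(c,cv2.HOUGH_GRADIENT,1,8,param1=60,param2=15,minRadius=r0*4,maxRadius=r1*4)
    if H is None: return []
    return [((x+.5)/4-.5+u-w,(y+.5)/4-.5+v-w,r/4) for x,y,r in H[0][:6]]
E
python3 - <<'E'
from h import *
p=dict(np.load('w2.npz')); im=cv2.imread('pics/w2.png')
f=200/np.tan(np.radians(p['fovy'])/2);print(p['pose'].round(3),f,p['cx'],p['cy'])
for u,v,r in circ(im,342,115,26,5,18): print(round(u,1),round(v,1),r,plane(p,u,v,.126,True).round(4))
# bright bore blob and dark bar
g=cv2.cvtColor(im,cv2.COLOR_BGR2GRAY)
m=((g<60)*255).astype(np.uint8); n,l,s,c=cv2.connectedComponentsWithStats(m[120:245,295:330])
for k in range(1,n):
    if s[k,4]>150:
        print('bar',c[k]+[295,120],s[k]); ys,xs=np.where(l==k); 
        for yy in (ys.min(),ys.max()): print(plane(p,295+xs[ys==yy].mean(),120+yy,.116,True).round(4))
        print(plane(p,*(c[k]+[295,120]),.116,True).round(4))
E
```

```text
[[ 1.    -0.    -0.002  0.452]
 [-0.001 -0.959 -0.284 -0.087]
 [-0.001  0.284 -0.959  0.41 ]
 [ 0.     0.     0.     1.   ]] 309.70691628693146 327.5126899773287 200.79829027488287
344.8 115.0 12.3 [ 0.4676 -0.0898  0.126 ]
342.5 114.8 5.775 [ 0.4656 -0.0896  0.126 ]
345.0 117.0 14.0 [ 0.4679 -0.0916  0.126 ]
347.2 116.2 9.9 [ 0.4699 -0.0909  0.126 ]
340.8 112.8 8.25 [ 0.464  -0.0877  0.126 ]
346.8 113.8 10.075 [ 0.4695 -0.0886  0.126 ]
bar [309.1336675  180.35254804] [   6    9   18  106 1197]
[ 0.4374 -0.1032  0.116 ]
[ 0.4308 -0.2095  0.116 ]
[ 0.4341 -0.1531  0.116 ]
```

Guide mouth is about (0.4675, -0.090), which matches the position predicted from the bar (0.4672, -0.090). I'll take a second wrist view for height, then continue to the stand.

Request:
play_rows(steps=[0.85,0,0,0,0,0,0.85,0,0,0,0,0,0,0,0,0,0,0,0,0,0,0,0,0])

```text
clock: 7.3
tool_pos: [0.4546, -0.0581, 0.2673]
eef_rot: [-0.0, 0.707, 0.707, -0.0]
wrist_force: [0.6, -0.2, -0.1]
grip_width: 0.0855
finger_force: 0.0
```

```bash
python3 - <<'E'
from h import *
p,im=cam('wrist'); np.savez('w3.npz',**p); cv2.imwrite('pics/w3.png',im)
E
```

Request:
play_rows(steps=[0.7,0,-0.2,0,0,0,0.9,0,-0.3,0,0,0,0.9,0,0,0,0,0,0.5,0,0,0,0,0,0,0,0,0,0,0,0,0,0,0,0,0])

```text
clock: 8.1
tool_pos: [0.4552, 0.1208, 0.2977]
eef_rot: [0.0, 0.708, 0.706, -0.0]
wrist_force: [-0.2, -0.6, -0.4]
grip_width: 0.0851
finger_force: 0.0
```

```bash
python3 - <<'E'
from h import *
p,im=cam('wrist'); np.savez('w4.npz',**p); cv2.imwrite('pics/w4.png',im); print(arm.sense()['tool_pos'],p['pose'][:3,3])
E
```

```text
[0.45518341 0.12066588 0.29769083] [0.45355762 0.19404301 0.4404715 ]
```

Request:
play_rows(steps=[0.7,-0.9,0,0,0,0,0.8,0,0,0,0,0,0,0,0,0,0,0,0,0,0,0,0,0])

```text
clock: 8.65
tool_pos: [0.406, 0.2074, 0.2979]
eef_rot: [0.0, 0.708, 0.707, -0.0]
wrist_force: [-0.1, 0.7, -0.3]
grip_width: 0.0855
finger_force: 0.0
```

```bash
python3 - <<'E'
from h import *
p,im=cam('wrist'); np.savez('w5.npz',**p); cv2.imwrite('pics/w5.png',im); print(arm.sense()['tool_pos'],p['pose'][:3,3])
a=cv2.imread('pics/w3.png');b=cv2.imread('pics/w4.png')
def inv(p,X):
    f=200/np.tan(np.radians(p['fovy'])/2);T=p['pose'];c=T[:3,:3].T@(np.array(X)-T[:3,3]);th=np.arctan2(np.hypot(c[0],c[1]),c[2]);return np.array([p['cx'],p['cy']])+f*th*c[:2]/np.hypot(c[0],c[1])
W=np.zeros((600,800,3),np.uint8)
q3=dict(np.load('w3.npz'));q4=dict(np.load('w4.npz'))
for (i,P,pt,k,half,x0,y0) in [(a,q3,(.4675,-.09,.126),5,40,0,0),(b,q4,(.4435,.298,.1),4,50,400,0)]:
    u,v=inv(P,pt).astype(int);print(u,v);c=i[max(v-half,0):v+half,u-half:u+half];print('origin',u-half,max(v-half,0)); c=cv2.resize(c,None,fx=k,fy=k,interpolation=cv2.INTER_CUBIC)[:600,:400];W[y0:y0+c.shape[0],x0:x0+c.shape[1]]=c
u,v=inv(p,(.4435,.298,.1)).astype(int);c=im[max(v-50,0):v+50,u-100:u+100];print('w5 origin',u-100,max(v-50,0),'x2');c=cv2.resize(c,None,fx=4,fy=2)
c=cv2.resize(im[max(v-50,0):v+50,u-100:u+100],None,fx=2,fy=2,interpolation=cv2.INTER_CUBIC);W[400:400+c.shape[0],0:c.shape[1]]=c
cv2.imwrite('pics/z3.png',W)
E
```

```text
[0.40608455 0.20721433 0.29783477] [0.40430245 0.28065068 0.44068399]
342 220
origin 302 180
318 19
origin 268 0
w5 origin 263 45 x2
```

View pics/z3.png

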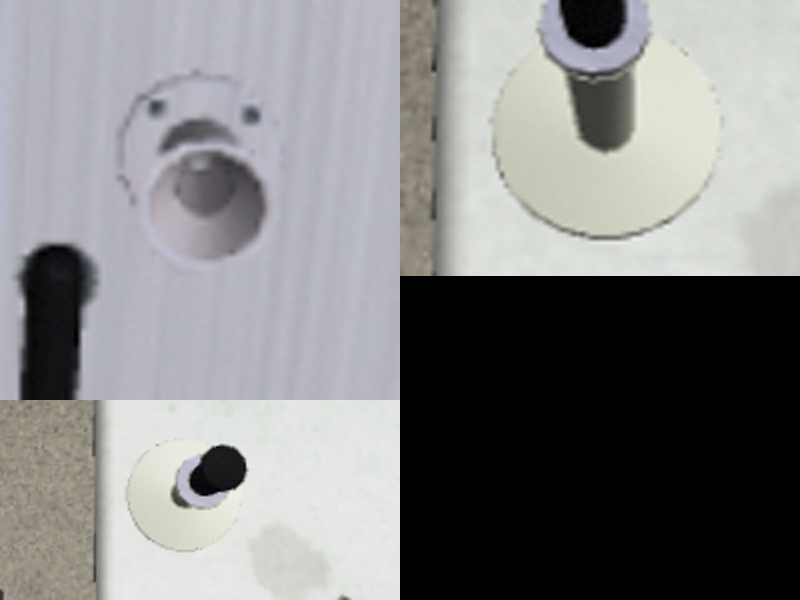

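In the crops, the guide rim centre is at w3 pixel (343.4,221). The rod collar is at w4 (316.7,7.5) and w5 (364.5,86), the foot is at w4 (319.7,33) and w5 (355,93), and the bead is at w5 (374.5,78.5).

```bash
python3 - <<'E'
from h import *
P={k:dict(np.load(f'w{k}.npz')) for k in(2,3,4,5)}
r=lambda k,u,v:ray(P[k],u,v,True)
T=arm.camera_params('top');S=arm.camera_params('scene')
for uv in[(342.5,114.9),(344.8,115)]: print('mouth',cross(r(2,*uv),r(3,343.4,221)))
print('mouth3',plane(P[3],343.4,221,.126,True))
print('collar',cross(r(4,316.7,7.5),r(5,364.5,86)),plane(P[5],364.5,86,.12,True),plane(P[4],316.7,7.5,.12,True))
print('foot',cross(r(4,319.7,33),r(5,355,93)),plane(P[5],355,93,.006,True),plane(P[4],319.7,33,.006,True))
print('bead',plane(P[5],374.5,78.5,.187,True),cross(r(5,374.5,78.5),ray(S,243.75,134.5)))
E
```

```text
mouth (array([ 0.46675065, -0.08967786,  0.12696325]), np.float64(0.0023895410801170022))
mouth (array([ 0.46780679, -0.08977578,  0.12668401]), np.float64(0.0003093387206788627))
mouth3 [ 0.46799797 -0.09003203  0.126     ]
collar (array([0.44230622, 0.3076139 , 0.1145843 ]), np.float64(0.00040176627917270493)) [0.44184797 0.30726574 0.12      ] [0.44232455 0.3056195  0.12      ]
foot (array([0.442344  , 0.30672427, 0.00356257]), np.float64(0.0002728968828951917)) [0.44201315 0.30651168 0.006     ] [0.4425237  0.30616566 0.006     ]
bead [0.44215552 0.30820858 0.187     ] (array([0.44409274, 0.30795011, 0.18494907]), np.float64(0.003380577365240482))
```

The wrist-camera y at the stand differs by about 8 mm from the top and scene cameras. I'll use the shut fingertips in w1 to check the wrist camera's bias.

```bash
python3 - <<'E'
from h import *
p=dict(np.load('w1.npz')); f=200/np.tan(np.radians(p['fovy'])/2);T=p['pose']
def inv(X):
    c=T[:3,:3].T@(np.array(X)-T[:3,3]);th=np.arctan2(np.hypot(c[0],c[1]),c[2]);return np.array([p['cx'],p['cy']])+f*th*c[:2]/np.hypot(c[0],c[1])
tcp=np.array([.464,-.1589,.218])
for d in([0,0,0],[0,.011,0],[0,-.011,0],[.014,.011,0],[-.014,.011,0]): print(d,inv(tcp+d).round(1))
im=cv2.imread('pics/w1.png');cv2.imwrite('pics/z4.png',cv2.resize(im[220:320,270:390],None,fx=5,fy=5,interpolation=cv2.INTER_CUBIC))
# bar end in top view vs. wrist for lid-shut scene: handle ends, top2
t=cv2.imread('pics/top2.png');s=cv2.imread('pics/scene2.png')
P=arm.camera_params('top');S=arm.camera_params('scene')
for n,X in dict(stand_w=(.4423,.3065,.006),stand_t=(.443,.298,.006)).items(): print(n,proj(P,X),proj(S,X))
for n,Q,i in(('top',P,cv2.imread('pics/top0.png')),('scene',S,cv2.imread('pics/scene0.png'))):
    u,v=proj(Q,(.443,.300,.006)).astype(int); h=cv2.cvtColor(i,cv2.COLOR_BGR2Lab).astype(int)[v-22:v+22,u-22:u+22]
    m=((h[:,:,2]>132)*255).astype(np.uint8); m=cv2.morphologyEx(m,cv2.MORPH_OPEN,np.ones((3,3)))
    cs,_=cv2.findContours(m,cv2.RETR_EXTERNAL,cv2.CHAIN_APPROX_NONE)
    for c in cs:
        if len(c)>25:
            e=cv2.fitEllipse(cv2.convexHull(c)); uv=np.array(e[0])+[u-22,v-22]; print(n,uv,e[1],plane(Q,*uv,.006))
E
```

```text
[0, 0, 0] [331.3 257.8]
[0, 0.011, 0] [331.4 238.3]
[0, -0.011, 0] [331.3 276.2]
[0.014, 0.011, 0] [359.2 238.2]
[-0.014, 0.011, 0] [303.6 238.2]
stand_w [218.06363054 221.43875944] [248.75681902 178.4749276 ]
stand_t [220.64538957 221.24277334] [249.94090106 179.58187554]
top [221.44569016 216.55934715] (12.376641273498535, 18.551912307739258) [0.45846458 0.29577362 0.006     ]
scene [249.27491188 178.09375381] (12.608915328979492, 21.633893966674805) [0.44488956 0.30763022 0.006     ]
```

View pics/z4.png

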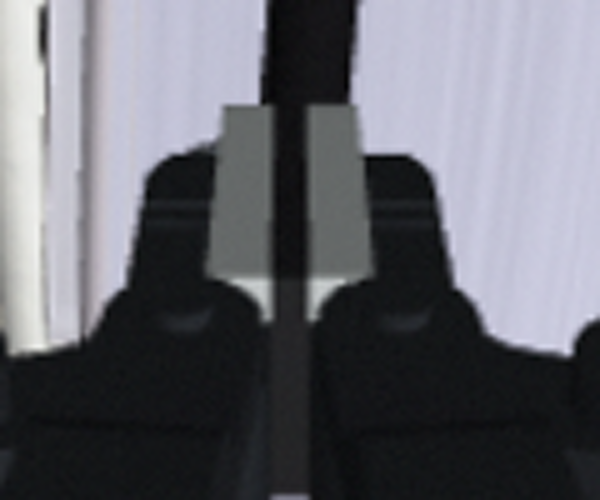

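The wrist bias is small, about 2–3 px, so the rod is at roughly (0.4435, 0.307). Next, lean the tool 45° so it points +y and down, and line up in x.

Request:
play_rows(steps=[0,0.07,0,0,1,0,0,0.07,0,0,1,0,0,0.07,0,0,1,0,0,0.07,0,0,1,0,0,0.07,0,0,1,0,0,0.07,0,0,1,0,0,0.07,0,0,1,0,0,0.07,0,0,1,0,0,0.06,0,0,1,0,0,0,0,0,0,0])

```text
clock: 9.95
tool_pos: [0.4436, 0.2062, 0.297]
eef_rot: [-0.27, 0.655, 0.651, 0.27]
wrist_force: [0.4, -0.5, -0.1]
grip_width: 0.0856
finger_force: 0.0
```

Request:
play_rows(steps=[-0.26,0,0.5,0,0,0,-0.265,0,0.5,0,0,0,0,0,0.54,0,0,0,0,0,0.4,0,0,0,0,0,0.4,0,0,0,0,0,0.4,0,0,0,0,0,0.27,0,0,0,0,0,0.2,0,0,0,0,0,0,0,0,0,0,0,0,0,0,0])

```text
clock: 11.2
tool_pos: [0.4431, 0.3222, 0.1398]
eef_rot: [-0.27, 0.653, 0.653, 0.271]
wrist_force: [0.1, 0.4, 0.8]
grip_width: 0.0854
finger_force: 0.0
```

```bash
python3 - <<'E'
from h import *
print(arm.sense()['tool_pos'])
p,im=cam('wrist'); np.savez('w6.npz',**p); cv2.imwrite('pics/w6.png',im)
E
```

```text
[0.44312086 0.32218402 0.13975975]
```

View pics/w6.png

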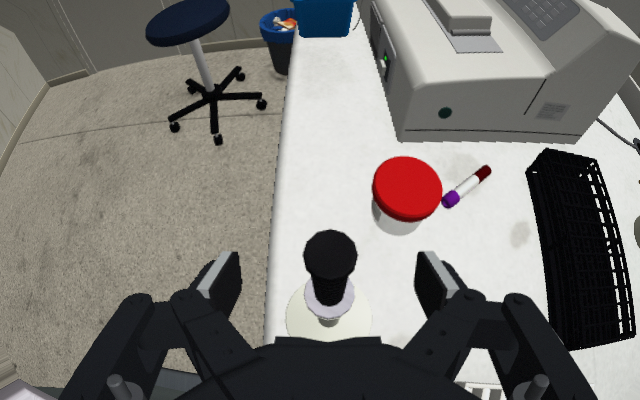

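The rod is centred between the fingers: handle at u≈330, finger midpoint about 328. Gripping.

Request:
play_rows(steps=[0,0,0,0,0,0,0,0,0,0,0,0,0,0,0,0,0,0,0,0,0,0,0,0,0,0,0,0,0,0,0,0,0,0,0,0,0,0,0,0,0,0,0,0,0,0,0,0], grip=0, newtons=60)

```text
clock: 12.25
tool_pos: [0.4428, 0.3224, 0.1395]
eef_rot: [-0.27, 0.653, 0.653, 0.271]
wrist_force: [-0.7, -0.5, 1.5]
grip_width: 0.0145
finger_force: 58.3
```

Request:
play_rows(steps=[0.1,0,-0.1,0,0,0,0.2,0,-0.2,0,0,0,0.25,0,-0.25,0,0,0,0.3,0,-0.3,0,0,0,0.3,0,-0.3,0,0,0,0.3,0,-0.3,0,0,0,0.3,0,-0.3,0,0,0,0.1,0,-0.1,0,0,0,0,0,0,0,0,0,0,0,0,0,0,0])

```text
clock: 13.5
tool_pos: [0.4421, 0.3223, 0.2955]
eef_rot: [-0.271, 0.654, 0.653, 0.27]
wrist_force: [0.9, -0.5, -0.7]
grip_width: 0.0141
finger_force: 58.4
```

```bash
python3 - <<'E'
from h import *
st=arm.sense();print(st['tool_pos'])
p,im=cam('wrist'); np.savez('w7.npz',**p); cv2.imwrite('pics/w7.png',im)
q,s=cam('scene'); q2,t=cam('top');cv2.imwrite('pics/scene7.png',s);cv2.imwrite('pics/top7.png',t)
g=st['tool_pos']-.0187*np.array([0,.7071,-.7071]); u,v=proj(q,g).astype(int);a,b=proj(q2,g).astype(int);print((u,v),(a,b))
W=np.zeros((600,800,3),np.uint8)
W[:300,:480]=cv2.resize(im[100:400,80:560],None,fx=1,fy=1)
W[300:600,:400]=cv2.resize(s[v-35:v+40,u-50:u+50],None,fx=4,fy=4,interpolation=cv2.INTER_CUBIC);W[300:600,400:800]=cv2.resize(t[b-35:b+40,a-50:a+50],None,fx=4,fy=4,interpolation=cv2.INTER_CUBIC)
cv2.imwrite('pics/z7.png',W)
E
```

```text
[0.44210554 0.32233981 0.29549184]
(np.int64(237), np.int64(99)) (np.int64(190), np.int64(216))
```

View pics/z7.png

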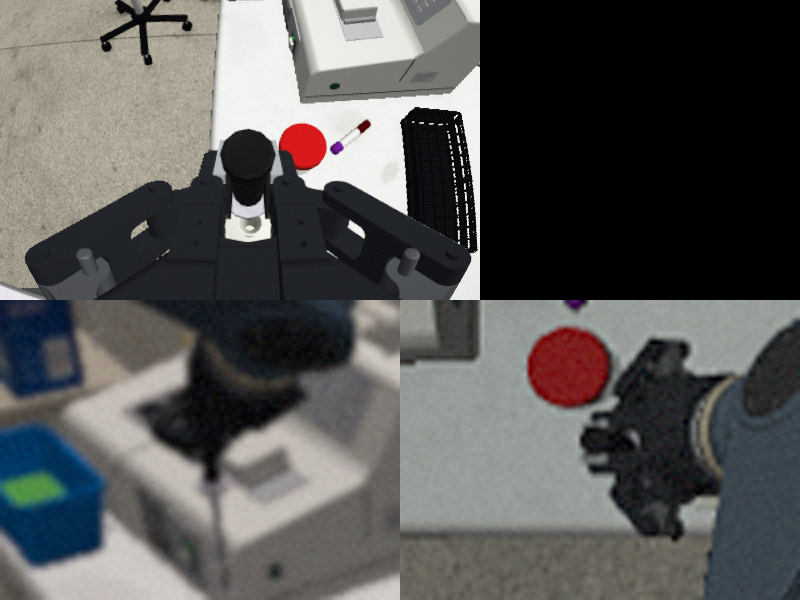

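The rod is held: bead at wrist (328,254), collar at scene (240,110.3), tip at scene (243.3,135.3).

```bash
python3 - <<'E'
from h import *
P=dict(np.load('w7.npz'));S=arm.camera_params('scene')
def px(o,d,x): return o+d*(x-o[0])/d[0]
c=px(*ray(S,240,110.3),.442);t=px(*ray(S,243.3,135.3),.442);print('scene collar,tip',c,t,'tilt',np.degrees(np.arctan2(c[1]-t[1],c[2]-t[2])))
for z in(.340,.344):print('bead wrist',plane(P,328,254,z,True))
P6=dict(np.load('w6.npz'));im=cv2.imread('pics/w6.png')
print('bead before', [plane(P6,330,255,z,True).round(4) for z in(.184,.19)])
im=cv2.imread('pics/w7.png')
g=cv2.cvtColor(im,cv2.COLOR_BGR2HSV)
cv2.imwrite('pics/_c.png',im)
# collar pixel row below handle
print(im[290:345:3,328].tolist())
E
```

```text
scene collar,tip [0.442      0.30259734 0.27561241] [0.442      0.30282884 0.18546482] tilt -0.14713230284875856
bead wrist [0.4404773  0.30974033 0.34      ]
bead wrist [0.44048141 0.30839461 0.344     ]
bead before [array([0.442 , 0.3093, 0.184 ]), array([0.442 , 0.3073, 0.19  ])]
[[19, 16, 18], [18, 15, 17], [20, 18, 18], [12, 7, 6], [20, 18, 19], [14, 10, 10], [216, 207, 210], [217, 207, 209], [221, 213, 216], [202, 193, 195], [99, 102, 104], [103, 110, 111], [223, 233, 232], [217, 229, 228], [159, 174, 170], [219, 231, 230], [229, 237, 237], [201, 214, 212], [41, 37, 34]]
```

Request:
play_rows(steps=[-0.3,0.05,-0.3,0,0,0,-0.6,0.05,-0.6,0,0,0,-0.6,0.05,-0.6,0,0,0,-0.6,0.05,-0.6,0,0,0,-0.6,0.05,-0.6,0,0,0,-0.6,0.05,-0.6,0,0,0,-0.6,0.05,-0.6,0,0,0,-0.6,0.05,-0.6,0,0,0,-0.19,0.04,-0.19,0,0,0,0,0,0,0,0,0,0,0,0,0,0,0,0,0,0,0,0,0])

```text
clock: 15.15
tool_pos: [0.4685, -0.0738, 0.2966]
eef_rot: [-0.271, 0.653, 0.654, 0.27]
wrist_force: [0.4, 0.6, -1.0]
grip_width: 0.0149
finger_force: 58.5
```

```bash
python3 - <<'E'
from h import *
st=arm.sense();print(st['tool_pos'])
p,im=cam('wrist'); np.savez('w8.npz',**p); cv2.imwrite('pics/w8.png',im)
q,s=cam('scene'); q2,t=cam('top');cv2.imwrite('pics/scene8.png',s);cv2.imwrite('pics/top8.png',t)
u,v=proj(q,(.468,-.09,.15)).astype(int);print(u,v)
W=np.zeros((600,800,3),np.uint8)
W[:400,:400]=cv2.resize(im[210:310,280:380],None,fx=4,fy=4,interpolation=cv2.INTER_CUBIC)
W[:600,400:]=cv2.resize(s[v-50:v+25,u-25:u+25],None,fx=8,fy=8,interpolation=cv2.INTER_CUBIC)
cv2.imwrite('pics/z8.png',W)
E
```

```text
[ 0.46851398 -0.07381935  0.29658018]
313 204
```

View pics/z8.png

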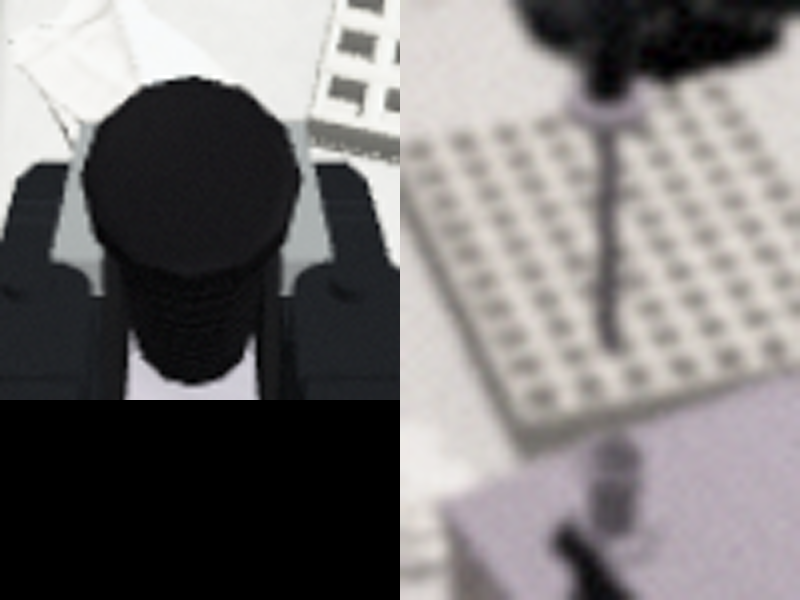

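The rod tip sits directly above the guide mouth in the scene view: tip at crop (612,352), mouth at (612,447). The rod is vertical. Descending slowly.

Request:
play_rows(steps=[-0.13,0,0.11,0,0,0,-0.12,0,0.12,0,0,0,-0.12,0,0.12,0,0,0,-0.08,0,0.08,0,0,0,-0.05,0,0.05,0,0,0,-0.05,0,0.05,0,0,0,-0.05,0,0.05,0,0,0,-0.05,0,0.05,0,0,0,0,0,0,0,0,0])

```text
clock: 16.42
tool_pos: [0.4689, -0.0763, 0.2419]
eef_rot: [-0.271, 0.653, 0.653, 0.271]
wrist_force: [-0.5, -0.4, 0.3]
grip_width: 0.0143
finger_force: 58.5
```

Request:
play_rows(steps=[-0.04,0,0.04,0,0,0,-0.04,0,0.04,0,0,0,-0.04,0,0.04,0,0,0,-0.04,0,0.04,0,0,0,-0.04,0,0.04,0,0,0,-0.04,0,0.04,0,0,0])

```text
clock: 17.18
tool_pos: [0.469, -0.0764, 0.2215]
eef_rot: [-0.271, 0.653, 0.653, 0.271]
wrist_force: [-0.3, 0.4, -0.2]
grip_width: 0.0145
finger_force: 58.5
```

Request:
play_rows(steps=[-0.08,0,0.08,0,0,0,-0.08,0,0.08,0,0,0,-0.08,0,0.08,0,0,0,-0.08,0,0.08,0,0,0,-0.08,0,0.08,0,0,0,-0.08,0,0.08,0,0,0,-0.08,0,0.08,0,0,0,-0.08,0,0.08,0,0,0])

```text
clock: 18.18
tool_pos: [0.469, -0.0764, 0.167]
eef_rot: [-0.271, 0.653, 0.653, 0.271]
wrist_force: [0.3, 0.2, -0.9]
grip_width: 0.0145
finger_force: 58.5
```

Request:
play_rows(steps=[-0.05,0,0.05,0,0,0,-0.05,0,0.05,0,0,0,-0.03,0,0.03,0,0,0,-0.015,0,0.015,0,0,0,-0.015,0,0.015,0,0,0,-0.015,0,0.015,0,0,0,0,0,0,0,0,0])

```text
clock: 19.05
tool_pos: [0.469, -0.0764, 0.1526]
eef_rot: [-0.271, 0.653, 0.653, 0.271]
wrist_force: [-0.4, 0.2, 0.1]
grip_width: 0.0144
finger_force: 58.5
```

Request:
play_rows(steps=[-0.012,0,0.012,0,0,0,-0.012,0,0.012,0,0,0,0,0,0,0,0,0,0,0,0,0,0,0])

```text
clock: 19.55
tool_pos: [0.4691, -0.0763, 0.1514]
eef_rot: [-0.271, 0.653, 0.653, 0.271]
wrist_force: [-0.6, -1.3, 5.5]
grip_width: 0.0144
finger_force: 59.0
```

Contact of 5.5 N at the expected height (TCP z 0.1514, predicted 0.1515), so the collar is seated. Hold briefly, then draw it out.

Request:
play_rows(steps=[0,0,0,0,0,0,0,0,0,0,0,0,0.05,0,-0.05,0,0,0,0.1,0,-0.1,0,0,0,0.15,0,-0.15,0,0,0,0.15,0,-0.15,0,0,0,0.15,0,-0.15,0,0,0,0.15,0,-0.15,0,0,0,0.15,0,-0.15,0,0,0,0.15,0,-0.15,0,0,0,0.15,0,-0.15,0,0,0,0.2,0,-0.2,0,0,0,0.3,0,-0.3,0,0,0,0.3,0,-0.3,0,0,0,0.3,0,-0.3,0,0,0,0,0,0,0,0,0])

```text
clock: 21.55
tool_pos: [0.4695, -0.0768, 0.3474]
eef_rot: [-0.268, 0.653, 0.654, 0.271]
wrist_force: [0.2, 0.2, -1.8]
grip_width: 0.0146
finger_force: 58.6
```

Request:
play_rows(steps=[0,-0.4,0,0,0,0,0,-0.4,0,0,0,0,0,0,0,0,-0.8,0,0,0,0,0,-0.8,0,0,0,0,0,-0.8,0,0,0,0,0,-0.8,0,0,0,0,0,-0.8,0,0,0,0,0,-0.8,0,0,0,0,0,-0.8,0,0,0,0,0,-0.8,0,0,0,0,0,-0.8,0,0,0,0,0,-0.8,0,0,0,0,0,0,0])

```text
clock: 23.18
tool_pos: [0.4202, -0.0751, 0.345]
eef_rot: [-0.032, 0.706, 0.707, 0.031]
wrist_force: [-0.5, -0.1, -1.2]
grip_width: 0.0144
finger_force: 58.6
```

Request:
play_rows(steps=[0,0,0,0,-0.8,0,0,0,0,0,-0.8,0,0,0,0,0,-0.8,0,0,0,0,0,-0.8,0,0,0,0,0,-0.8,0,0,0,0,0,-0.8,0,0,0,0,0,-0.8,0,0,0,0,0,-0.8,0,0,0,0,0,-0.8,0,0,0,0,0,-0.8,0,0,0,0,0,-0.8,0,0,0,0,0,-0.8,0,0,0,0,0,-0.4,0,0,0,0,0,0,0,0,0,0,0,0,0,0,0,0,0,0,0])

```text
clock: 25.18
tool_pos: [0.4211, -0.0767, 0.346]
eef_rot: [0.271, 0.654, 0.653, -0.27]
wrist_force: [0.3, 0.2, -0.8]
grip_width: 0.0145
finger_force: 58.7
```

```bash
python3 - <<'E'
from h import *
st=arm.sense();print(st['joints'].round(2),abs(st['joint_vel']).max(),st['clock'])
p,im=cam('wrist');q,s=cam('scene'); q2,t=cam('top')
u,v=proj(q,st['tool_pos']).astype(int);a,b=proj(q2,st['tool_pos']).astype(int)
W=np.zeros((600,800,3),np.uint8)
W[:240,:384]=cv2.resize(im,(384,240));W[:600,400:]=cv2.resize(s[v-75:v+75,u-50:u+50],None,fx=4,fy=4,interpolation=cv2.INTER_CUBIC)
W[250:600,:400]=cv2.resize(t[b-44:b+44,a-50:a+50],(400,350),interpolation=cv2.INTER_CUBIC)
cv2.imwrite('pics/z9.png',W)
E
```

```text
[ 0.05  0.24  1.84 -0.84  1.26  0.41] 0.0037250050775528253 25.175
```

View pics/z9.png

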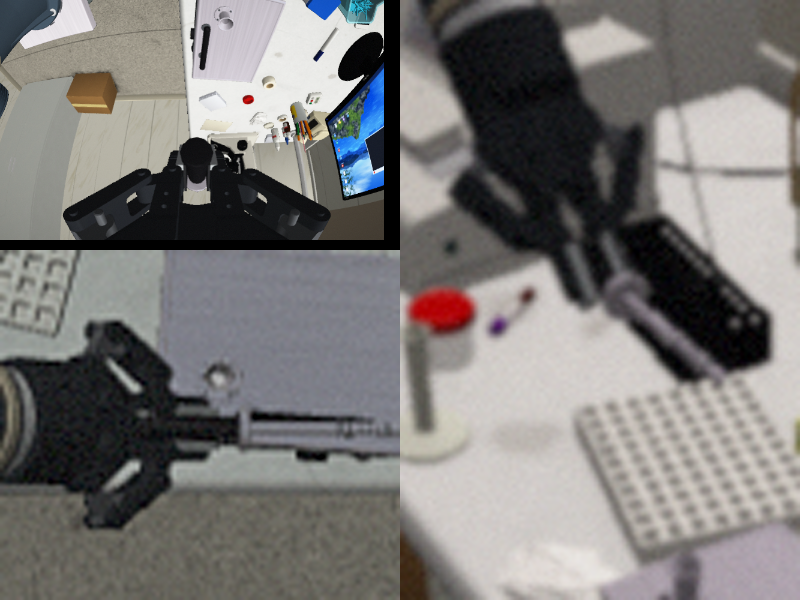

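The rod is held level in the gripper, pointing -y at about 0.35 m height. The lid is shut and the arm is at rest.

```bash
python3 -c "
from plant import arm
print(arm.sign_off())"
```

```text
the job is handed in; nothing more can be done
None
```

The job is handed in at about 25 s of the 67 s allowed: I shut the lid, lowered the rod down the guide tube until the collar met the mouth (about 5 N), and drew it out; it is now held level and still about 0.35 m up. The bystanders looked undisturbed in the pictures, but the hand-in returned no verdict.

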